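Square a picture frame into the fitting jig and trap it

ROBOT

A 6-joint arm with a two-finger parallel gripper is mounted at the origin on the work surface. World frame = base frame: x ahead of the robot, y to its left, z up, the work surface at z = 0. Lengths are in m, angles in rad, forces in N, time in s.
With the tool pointing down it reaches from about 0.375 to 0.9 m from the base axis. Payload 3.1 kg.
Tool frame: the origin (TCP) lies midway between the tips of the shut fingers; the grasp point (between the pads) lies 19 mm behind it; z points along the fingers, y is the line along which they close (so a half turn about z gives the same grasp; the last joint's range is limited). The gripper opens to 87 mm and grips with 3 to 60 N. Pads are 19 mm wide; open, the fingers measure 117 mm over their backs; the gripper's body (75 mm by 190 mm) begins 51 mm behind the grasp point.
Start: joints at [-1.363, 0.527, 1.433, -0, 1.181, -0.178], TCP at [0.236, -0.579, 0.223] pointing down, gripper open.
Joint ranges: [-3.08, 3.08], [-0.75, 2.2], [0.22, 2.44], [-1.43, 4.57], [0, 2.65], [-2.85, 2.85]. Speed limits (rad/s): [2.79, 2.79, 3.14, 3.14, 3.14, 3.14].

INTERFACE

Orientations are given as a unit quaternion [w, x, y, z].
In Python, from cell import manip gives the robot as it stands.
- The arm moves only by the tool drive_tool, never from a script. Its argument "rows" is a list that holds one entry, the list of rows, each a list of 7 numbers: the shift along the world's x, y, z normalised to -1 to 1, where 1 is 0.02 m, then the turn, a rotation vector about the world's x, y, z normalised to -1 to 1, where 1 is 4 degrees, then the opening, from 0 (shut) to 1 (fully open). A call has 1 to 5 rows; each row shifts and turns the commanded pose from where the row before left it; what a row does not reach is not made up. A row lasts 1/12 s, in which the tool goes at most 41.7 mm and 7.16 degrees, less where a joint would pass 70% of its speed; a pose out of reach is approached as far as the arm can. A call with a number of a shift or a turn outside -1 to 1 is refused whole. A call with a gripper value outside its range is refused whole. The fingers move at their own pace and stop on an object; the grip force is fixed at half the most. Time passes only in rows, so rows that do not move let the fingers close. It gives the time, the measured TCP pose, the force, the opening and the grip force at its end, in the units of the state.
- manip.observe(): the state, without advancing time (a new reading comes with each control period).
- manip.read_camera(name): name is "side" or "top"; returns a dict with "image" (420x560x3 uint8, red, green, blue), "K" (3x3 intrinsics, pixels), "R" (3x3) and "t" (3): a world point X has camera coordinates R X + t. Camera axes: x right, y down, z forward; pixel columns grow to the right and rows downward; lengths in m; the calibration is good to about 2 mm. A picture is of the moment at which its call begins. There is no depth.
- manip.close_job(): hands the job in; it is judged then, once.
Trained networks look in a picture, given as the dict that the camera call returned (one of the last four; its "shot" number tells which), for a name from the list of things; names that differ only in an ending like _2 or _b are one class to them, and where a whole thing is asked for, a point or a joint stands for the part that bears it (a point fixed in the world has none). Each returns a list of dicts, best first, with "score" (0 to 1); they miss things now and then, are a little off and sometimes report something else, mostly with a low value. They report only what shows in the picture. A call takes as long as a camera call. They do not tell look-alikes from the thing itself.
- manip.look_for(picture, target): "centre" ([x, y, z] in m, in the coordinates of the camera as it stood for that picture, good to about 4 mm: the middle of the surface that is visible of it).
The state is a dict: "time_s": time; "joint_positions": joint angles; "dq": joint speeds; "tau": joint torques, N m; "tcp_pos": TCP position; "tcp_rot": TCP orientation; "force": force on the tool from outside, world axes, zero at the start; "torque": the same for the moment, N m; "opening": finger opening in m; "grasp_force": force on a finger pad.
Only numpy, scipy, OpenCV 4.12 (cv2) and the standard library are available. Lean on these libraries where they do the work, as an engineer would, in place of code of your own. Each camera call takes 0.05 s, during which the arm holds its last target. There are 200 camera calls.

TASK

The small wooden picture frame lies face down and askew on the fitting jig. Without picking it up, push it with the fingertips into the jig's corner until its long side is flush against the long fence and its end is flush against the short fence, and push the sliding stop along its track until its jaw rests against the frame's free end, so that the frame is trapped for pinning. Leave the tape, tin, bottles, jars, phone and scissors where they are.

Things in the scene. Friction and masses are not known exactly. Their poses are not given: they have to be found in the camera images.
- jig: Grey board 340 (x) x 540 (y) x 18 mm thick, fixed to the bench; origin at the centre of its underside. Two dark wooden fences, 22 mm thick, stand 26 mm above it. Long fence, with an inlaid steel rule, on the far side: inner face at jig x = +120 mm, y -160 to +202. Short fence: inner face at jig y = +180 mm, x -102 to +120. A flush aluminium T-track runs along y at x = +55 mm.
- corner (a point): The inside corner where the two fences meet, on the base's working face, at jig (120, 180, 18) mm; axes as the jig's. The free area of the base lies towards its -x and -y.
- frame: Picture frame, face down on the jig: pale wood, 130 (x) x 180 (y) x 20 mm high, mouldings 15 mm wide, brown backing recessed 6 mm, brass hangers nearer its +y end. 0.25 to 0.5 kg, slides freely. Origin: centre of underside; axes start within 0.3 rad of the jig's. Home: +x long side on the long fence, +y end on the short fence, origin at jig (55, 90, 18) mm.
- frame_corner (a point): The frame's own corner, at its underside, that belongs in the jig's corner: frame (+65, +90, 0) mm.
- stop (a joint): Travel of the sliding stop along jig +y, 0 to 0.23 m; grows as it moves towards the short fence. Friction holds it where it is left; it takes about 3 N to slide. It meets the frame's end at 0.19 when the frame is home.
- jaw (a point): Middle of the front face of the sliding stop's jaw (faces jig +y), 12 mm above the base, at jig x = +55 mm. The jaw is a brown wooden bar 110 mm (jig x) x 22 mm thick, its top 23 mm above the base; behind it are a black carriage 30 mm long and the steel thumb plate.
- thumb_plate (a point): Middle of the back face of the stop's upright steel thumb plate, the face to push on towards jig +y: 50 mm wide, 4 mm thick, reaching from 1 to 37 mm above the base, 56 mm behind the jaw's front face. This point is 19 mm above the base.
- tape: Roll of yellow tape lying flat on the jig base near its robot-side edge, 88 mm across, 24 mm high; origin at the centre of its underside. Leave alone.
- tin: Small steel tin with a red lid, 42 x 60 x 20 mm, on the jig base near its robot-side edge; origin at the centre of its underside. Leave alone.
- glue: White glue bottle with an orange cap, 36 mm across, 85 mm high, standing on the jig base outside the short fence; origin at the centre of its underside. Leave alone.
- beads: Amber glass jar with a white lid, 68 mm across, 85 mm high, on the bench left of the jig; origin at the centre of its underside. Leave alone.
- buttons: Green glass jar with a steel lid, 68 mm across, 85 mm high, on the bench left of the jig; origin at the centre of its underside. Leave alone.
- varnish: White bottle with a green label, 56 mm across, 110 mm high, on the bench left of the jig; origin at the centre of its underside. Leave alone.
- phone: Black phone lying on the bench right of the jig, 150 x 72 x 8 mm; origin at the centre of its underside. Leave alone.
- scissors: Scissors with red handles lying on the bench right of the jig, about 160 x 75 x 8 mm, blades to their own +x; origin near the pivot. Leave alone.
Things that resemble listed ones, but are neither listed nor needed, are in the scene too. There is more than one size of the frame; the job needs the largest.

How it is judged:
By the outcome, as a careful person would: the job done as asked, in the order asked, and still so for the second after the job is handed in, with the robot touching nothing.
It also fails if it takes over 72 s, if anything falls off the work surface, if the arm or the gripper's body presses on something with over 40 N, if the wrist force passes 120 N, or if a joint passes its speed limit or range.

## Working session

There is one attempt and no reset: what is moved stays moved. The work goes in short steps, Python scripts to look and compute and a tool call to move; the robot and the scene stay as the last step left them, time stands still between calls to the robot, and variables do not carry over. Pictures are saved under pics/ and viewed, at most 10 in all, crops included, and the job is handed in when it is done.

Besides the shell and the picture viewer there is one more tool, called after "Emit:" as name(argument=value, ...) on one line, values as JSON. drive_tool: Moves the arm, as the interface text tells. Scaled input: -1 to 1 covers 0.02 m each way for a shift and 4 degrees each way for a turn. Its arguments: {"type":"object","properties":{"rows":{"type":"array","items":{"type":"array","items":{"type":"array","items":{"type":"number"}}}}},"required":["rows"]}

```bash
mkdir -p pics; cat > h.py <<'E'
from cell import manip
import numpy as np, cv2
def shot(c,n):
    p=manip.read_camera(c); cv2.imwrite(f'pics/{n}.png',p['image'][:,:,::-1]); return p
def w(p,c): return p['R'].T@(np.array(c)-p['t'])
def pix(p,X):
    c=p['R']@np.array(X)+p['t']; u=p['K']@c; return u[:2]/u[2]
def ray(p,u,v,z):
    d=p['R'].T@np.linalg.solve(p['K'],[u,v,1]); o=-p['R'].T@p['t']; return o+d*(z-o[2])/d[2]
E
python3 - <<'E'
from h import *
for c in ['top','side']:
    p=shot(c,c+'0')
    print(c,-p['R'].T@p['t'])
    for t in ['frame','jig','stop','thumb_plate','jaw','tape','tin','glue']:
        for d in manip.look_for(p,t): 
            X=w(p,d['centre']); print(t,round(d['score'],2),X.round(3),pix(p,X).round())
s=manip.observe();print(s['time_s'],s['tcp_pos'],s['tcp_rot'],s['opening'])
E
```

```text
top [0.18980701 0.01550233 1.48072383]
frame 0.97 [0.221 0.326 0.009] [166. 292.]
frame 0.66 [0.534 0.094 0.031] [249. 176.]
jig 0.84 [0.523 0.025 0.018] [274. 181.]
jig 0.67 [ 0.438 -0.173  0.041] [347. 207.]
stop 0.83 [ 0.606 -0.137  0.038] [331. 149.]
stop 0.45 [0.589 0.451 0.084] [116. 155.]
stop 0.43 [0.534 0.093 0.028] [250. 176.]
thumb_plate 0.55 [ 0.61  -0.137  0.041] [331. 147.]
jaw 0.6 [ 0.613 -0.132  0.041] [330. 146.]
tape 0.68 [ 0.441 -0.172  0.043] [347. 206.]
tin 0.66 [ 0.411 -0.067  0.038] [309. 218.]
tin 0.17 [0.523 0.027 0.014] [274. 181.]
glue 0.76 [0.429 0.268 0.076] [183. 212.]
side [0.26902859 1.13555357 1.05893213]
frame 0.93 [ 0.294 -0.224  0.009] [343. 180.]
frame 0.91 [0.218 0.328 0.014] [360. 322.]
frame 0.79 [0.543 0.104 0.033] [245. 239.]
jig 0.64 [0.532 0.129 0.018] [247. 249.]
stop 0.89 [ 0.617 -0.125  0.034] [236. 185.]
thumb_plate 0.62 [ 0.615 -0.124  0.039] [236. 184.]
jaw 0.65 [ 0.617 -0.125  0.041] [236. 183.]
tape 0.92 [ 0.444 -0.159  0.034] [293. 182.]
tape 0.46 [ 0.614 -0.122  0.035] [236. 185.]
tin 0.59 [ 0.411 -0.062  0.039] [300. 202.]
glue 0.74 [0.436 0.275 0.067] [273. 281.]
0.9 [ 0.23579984 -0.5787855   0.22255699] [-3.88039702e-06  9.81354240e-01  1.92207846e-01  5.30146774e-06] 0.08713141284697841
```

```bash
python3 - <<'E'
import cv2
i=cv2.imread('pics/top0.png'); cv2.imwrite('pics/top0c.png',cv2.resize(i[95:275,150:390],None,fx=3.3,fy=3.3,interpolation=cv2.INTER_CUBIC))
E
```

```text
(no output)
```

View pics/top0.png

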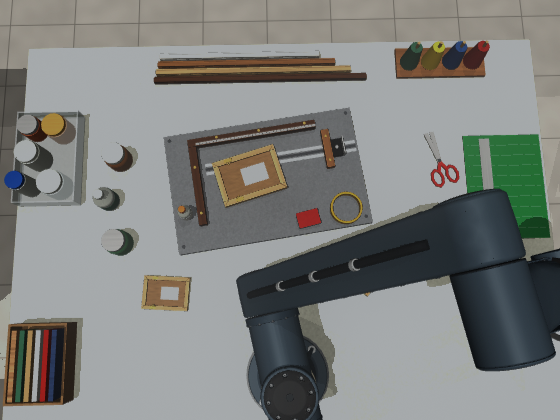

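View pics/top0c.png

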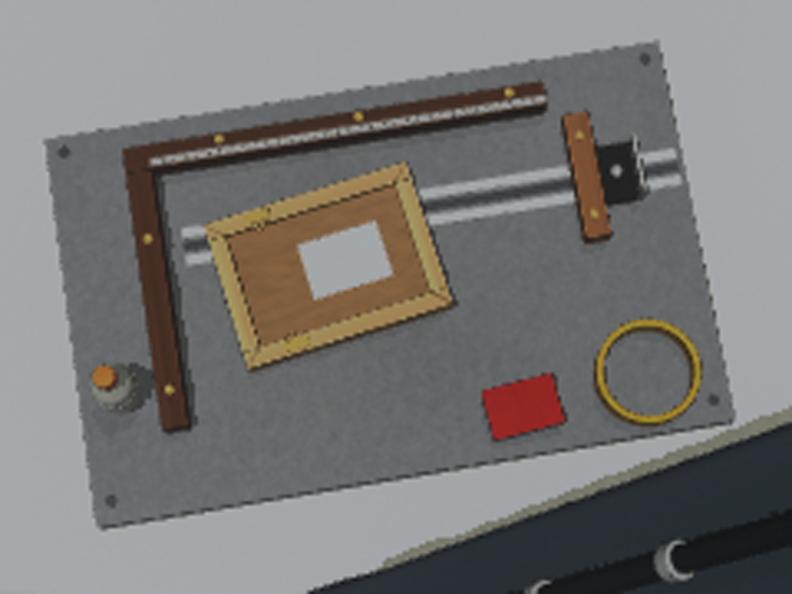

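View pics/side0.png

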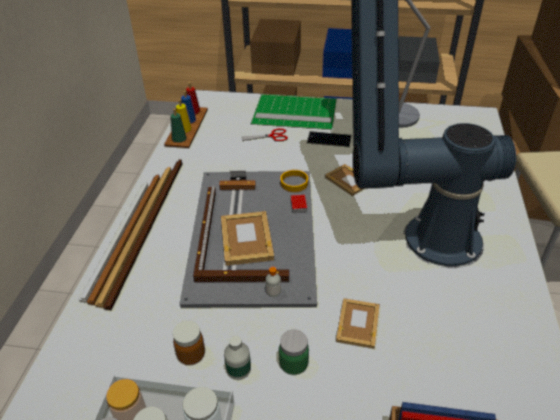

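The top view shows three frames: one on the jig (249,176), one on the bench at (166,292), and one right of the robot, at side view (343,180). The one on the jig is clearly the largest and is face down with its brass hangers to the left, which the crop confirms. The stop is at (333,148). Next I fit the poses from the corners.

```bash
cat >> h.py <<'E'
def fit(src,dst):
    S=np.array(src,float);D=np.array(dst)[:,:2]; a=S-S.mean(0);b=D-D.mean(0)
    th=np.arctan2((a[:,0]*b[:,1]-a[:,1]*b[:,0]).sum(),(a*b).sum())
    R=np.array([[np.cos(th),-np.sin(th)],[np.sin(th),np.cos(th)]]); o=D.mean(0)-R@S.mean(0)
    return o,th,R,np.linalg.norm(D-(S@R.T+o),axis=1)
E
python3 - <<'E'
from h import *
p=manip.read_camera('top'); q=manip.read_camera('side')
un=lambda l,z:[ray(p,(u+.5)/3.3-.5+150,(v+.5)/3.3-.5+95,z) for u,v in l]
o,th,R,e=fit([(.17,.27),(.17,-.27),(-.17,-.27),(-.17,.27)],un([(45,140),(659,41),(735,421),(99,528)],.018))
print('jig',o,th,e)
of,tf,Rf,ef=fit([(.065,.09),(.065,-.09),(-.065,-.09),(-.065,.09)],un([(207,225),(407,162),(455,302),(249,369)],.038))
print('frame',of,tf,ef,'in jig',R.T@(of-o),tf-th)
print('jaw in jig',[(R.T@(x[:2]-o)).round(4) for x in un([(562,115),(590,112),(611,236),(584,242)],.041)])
J=lambda x,y,z:np.r_[R@[x,y]+o,z]
for n,z in(('tape',.024),('tin',.02),('glue',.085)):
    for c in(p,q):
        d=manip.look_for(c,n); print(n,[(R.T@(w(c,k['centre'])[:2]-o)).round(3) for k in d[:1]])
im=cv2.resize(q['image'][:,:,::-1][150:330,150:350],None,fx=3,fy=3,interpolation=cv2.INTER_CUBIC)
def dr(L,col):
    P=np.array([((pix(q,x)-[150,150]+.5)*3-.5) for x in L]).round().astype(int); cv2.polylines(im,[P],True,col,1)
dr([J(*x,.018) for x in[(.17,.27),(.17,-.27),(-.17,-.27),(-.17,.27)]],(0,255,0))
dr([J(*x,.044) for x in[(.12,.18),(.12,-.16),(.142,-.16),(.142,.202),(-.102,.202),(-.102,.18)]],(255,0,0))
dr([np.r_[Rf@x+of,.038] for x in[(.065,.09),(.065,-.09),(-.065,-.09),(-.065,.09)]],(0,0,255))
cv2.imwrite('pics/side1.png',im)
E
```

```text
jig [0.52809623 0.0462737 ] 0.14600992021860507 [0.00037714 0.00040881 0.00143868 0.00172865]
frame [0.53687094 0.09273301] 0.2937229282598889 [0.00196491 0.00112763 0.00124166 0.00065305] in jig [0.01544078 0.04468831] 0.14771300804128382
jaw in jig [array([ 0.1104, -0.1709]), array([ 0.109 , -0.1949]), array([-0.001 , -0.1924]), array([-0.0023, -0.169 ])]
tape [array([-0.118, -0.203])]
tape [array([-0.115, -0.191])]
tin [array([-0.131, -0.093])]
tin [array([-0.129, -0.087])]
glue [array([ 0.054, -0.191])]
glue [array([-0.058,  0.24 ])]
```

View pics/side1.png

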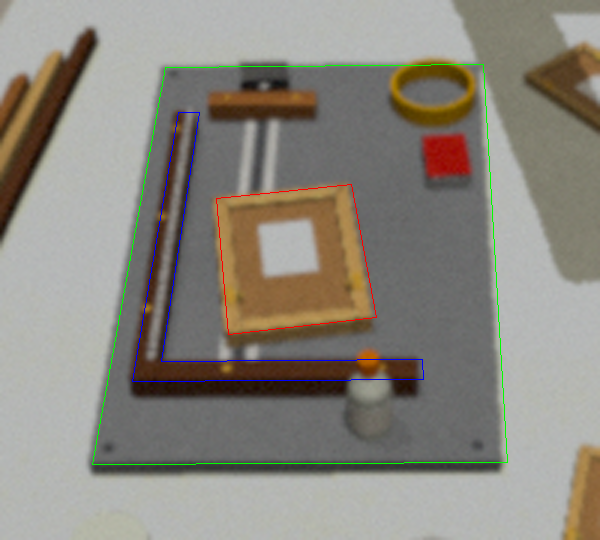

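The overlay agrees to within about 2 mm. The jig is at (0.528, 0.046) with yaw 8.37°. In jig coordinates the frame is at (15, 45) mm with yaw +8.5°, and the jaw is at y ≈ -170 mm. Next I move to the robot-side long edge, gripper open, so two fingers can push it square.

Emit:
drive_tool(rows=[[[0.96,1,0,0,0,-0.345,1],[0.96,1,0,0,0,-0.345,1],[0.96,1,0,0,0,-0.345,1],[0.96,1,0,0,0,-0.345,1],[0.96,1,0,0,0,-0.345,1]]])

```text
time_s: 1.72
tcp_pos: [0.3325, -0.4779, 0.2226]
tcp_rot: [0.0, 0.991, 0.132, 0.0]
force: [0.9, -0.2, -0.2]
opening: 0.087
grasp_force: 0.0
```

Emit:
drive_tool(rows=[[[0.96,1,0,0,0,-0.345,1],[0.96,1,0,0,0,-0.345,1],[0.96,1,0,0,0,-0.345,1],[0.96,1,0,0,0,-0.345,1],[0.96,1,0,0,0,-0.345,1]]])

```text
time_s: 2.13
tcp_pos: [0.4287, -0.3778, 0.2227]
tcp_rot: [0.0, 0.997, 0.072, 0.0]
force: [-0.2, 0.1, -0.7]
opening: 0.0872
grasp_force: 0.0
```

Emit:
drive_tool(rows=[[[0,1,0,0,0,0,1],[0,1,0,0,0,0,1],[0,1,0,0,0,0,1],[0,1,0,0,0,0,1],[0,1,0,0,0,0,1]]])

```text
time_s: 2.55
tcp_pos: [0.4278, -0.2778, 0.2226]
tcp_rot: [0.0, 0.997, 0.073, 0.0]
force: [0.3, 0.8, 0.6]
opening: 0.0871
grasp_force: 0.0
```

Emit:
drive_tool(rows=[[[0,1,0,0,0,0,1],[0,1,0,0,0,0,1],[0,1,0,0,0,0,1],[0,1,0,0,0,0,1],[0,1,0,0,0,0,1]]])

```text
time_s: 2.97
tcp_pos: [0.4278, -0.1779, 0.2227]
tcp_rot: [0.0, 0.997, 0.073, 0.0]
force: [-0.0, 0.7, 0.1]
opening: 0.0866
grasp_force: 0.0
```

Emit:
drive_tool(rows=[[[0,1,0,0,0,0,1],[0,1,0,0,0,0,1],[0,1,0,0,0,0,1],[0,1,0,0,0,0,1],[0,1,0,0,0,0,1]]])

```text
time_s: 3.38
tcp_pos: [0.4278, -0.0779, 0.2228]
tcp_rot: [0.0, 0.997, 0.073, 0.0]
force: [0.4, 0.3, 0.5]
opening: 0.0868
grasp_force: 0.0
```

Emit:
drive_tool(rows=[[[0,1,0,0,0,0,1],[0,1,0,0,0,0,1],[0,1,0,0,0,0,1],[0,1,0,0,0,0,1],[0,1,0,0,0,0,1]]])

```text
time_s: 3.8
tcp_pos: [0.4278, 0.0221, 0.2228]
tcp_rot: [0.0, 0.997, 0.073, 0.0]
force: [1.1, 0.4, -0.1]
opening: 0.087
grasp_force: 0.0
```

Emit:
drive_tool(rows=[[[0,1,-0.5,0,0,0,1],[0,1,-1,0,0,0,1],[0,0.8,-1,0,0,0,1],[0,0,-1,0,0,0,1],[0,0,0,0,0,0,1]]])

```text
time_s: 4.22
tcp_pos: [0.4254, 0.0782, 0.1501]
tcp_rot: [-0.0, 0.997, 0.074, -0.003]
force: [0.5, -0.7, 0.1]
opening: 0.0869
grasp_force: 0.0
```

Emit:
drive_tool(rows=[[[0,0,-1,0,0,0,1],[0,0,-1,0,0,0,1],[0,0,-1,0,0,0,1],[0,0,-1,0,0,0,1],[0,0,-1,0,0,0,1]]])

```text
time_s: 4.63
tcp_pos: [0.4292, 0.0767, 0.0527]
tcp_rot: [0.0, 0.997, 0.073, 0.001]
force: [0.3, 0.4, -0.4]
opening: 0.087
grasp_force: 0.0
```

Emit:
drive_tool(rows=[[[0,0,-0.6,0,0,0,1],[0,0,-0.5,0,0,0,1],[0,0,0,0,0,0,1]]])

```text
time_s: 4.88
tcp_pos: [0.428, 0.0767, 0.0298]
tcp_rot: [-0.0, 0.997, 0.072, -0.001]
force: [0.8, 0.6, 0.4]
opening: 0.0869
grasp_force: 0.0
```

Emit:
drive_tool(rows=[[[0.3,0.044,-0.2,0,0,0,1],[0.3,0.044,0,0,0,0,1],[0.3,0.044,0,0,0,0,1],[0.3,0.044,0,0,0,0,1],[0.3,0.044,0,0,0,0,1]]])

```text
time_s: 5.3
tcp_pos: [0.458, 0.0817, 0.0272]
tcp_rot: [-0.0, 0.997, 0.073, -0.001]
force: [-5.0, -0.9, 3.9]
opening: 0.0867
grasp_force: 2.1
```

Emit:
drive_tool(rows=[[[0.3,0.044,0,0,0,0,1],[0.3,0.044,0,0,0,0,1],[0.3,0.044,0,0,0,0,1],[0.3,0.044,0,0,0,0,1],[0.3,0.044,0,0,0,0,1]]])

```text
time_s: 5.72
tcp_pos: [0.4876, 0.0863, 0.0265]
tcp_rot: [-0.0, 0.997, 0.073, -0.001]
force: [-3.7, 0.7, 3.8]
opening: 0.0873
grasp_force: 2.0
```

Emit:
drive_tool(rows=[[[0.2,0.029,0,0,0,0,1],[0.15,0.022,0,0,0,0,1],[0.1,0.015,0,0,0,0,1]]])

```text
time_s: 5.97
tcp_pos: [0.4974, 0.0872, 0.0265]
tcp_rot: [0.0, 0.997, 0.073, 0.0]
force: [-4.3, -1.0, 3.5]
opening: 0.0868
grasp_force: 2.1
```

```bash
cat >> h.py <<'E'
O=np.array([.5281,.0463]);TH=.146;RJ=np.array([[np.cos(TH),-np.sin(TH)],[np.sin(TH),np.cos(TH)]])
def injig(x): return (RJ.T@(np.array(x)[:2]-O)).round(4)
def crop(c,n):
    p=manip.read_camera(c); i=p['image'][:,:,::-1]
    i=i[95:275,150:390] if c=='top' else i[150:330,150:390]
    cv2.imwrite(f'pics/{n}.png',cv2.resize(i,None,fx=3.3,fy=3.3,interpolation=cv2.INTER_CUBIC)); return p
E
python3 - <<'E'
from h import *
crop('side','s2'); s=manip.observe();print(injig(s['tcp_pos']),s['force'])
E
```

```text
[-0.0242  0.0449] [-2.04319673  0.40681619  1.41372076]
```

View pics/s2.png

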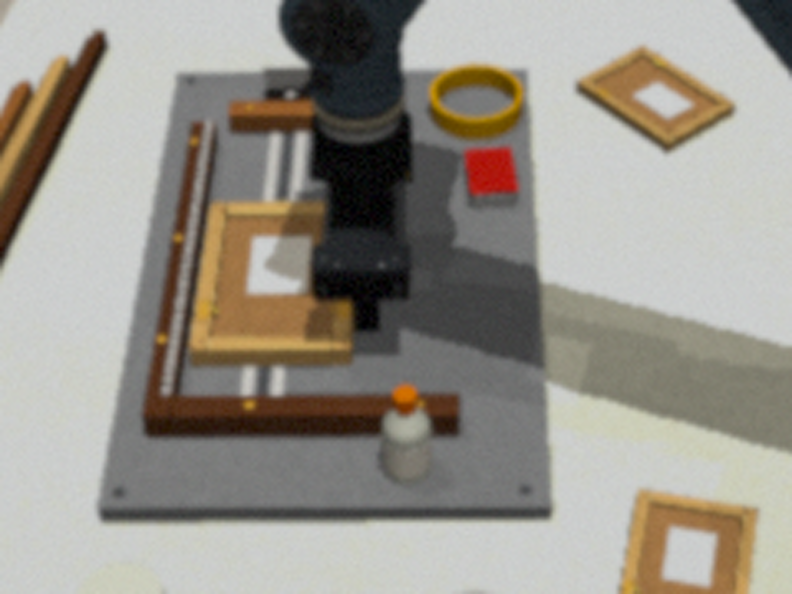

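The frame is now square to the jig and a few mm from the long fence: its left edge is at about (200,280) and the fence at (190,280). I push on until the force rises.

Emit:
drive_tool(rows=[[[0.1,0.015,0,0,0,0,1],[0.1,0.015,0,0,0,0,1],[0,0,0,0,0,0,1]]])

```text
time_s: 6.27
tcp_pos: [0.5017, 0.0879, 0.0265]
tcp_rot: [0.0, 0.997, 0.073, 0.001]
force: [-0.8, -0.2, -1.1]
opening: 0.087
grasp_force: 0.8
```

Emit:
drive_tool(rows=[[[0.05,0.007,0,0,0,0,1],[0.05,0.007,0,0,0,0,1],[0,0,0,0,0,0,1]]])

```text
time_s: 6.52
tcp_pos: [0.5029, 0.0882, 0.0265]
tcp_rot: [0.0, 0.997, 0.073, 0.0]
force: [-2.7, -0.9, 0.9]
opening: 0.087
grasp_force: 1.5
```

Emit:
drive_tool(rows=[[[0.05,0.007,0,0,0,0,1],[0.05,0.007,0,0,0,0,1],[0,0,0,0,0,0,1]]])

```text
time_s: 6.77
tcp_pos: [0.503, 0.0882, 0.0265]
tcp_rot: [0.0, 0.997, 0.073, -0.002]
force: [-5.2, -3.4, 4.1]
opening: 0.0871
grasp_force: 3.1
```

Emit:
drive_tool(rows=[[[0.1,0.015,0,0,0,0,1],[0.1,0.015,0,0,0,0,1],[0,0,0,0,0,0,1]]])

```text
time_s: 7.02
tcp_pos: [0.5029, 0.0884, 0.0263]
tcp_rot: [0.0, 0.997, 0.073, -0.006]
force: [-11.4, -5.6, 7.8]
opening: 0.0872
grasp_force: 6.0
```

Emit:
drive_tool(rows=[[[0.1,0.015,0,0,0,0,1],[0.1,0.015,0,0,0,0,1],[0,0,0,0,0,0,1]]])

```text
time_s: 7.27
tcp_pos: [0.503, 0.0886, 0.0262]
tcp_rot: [0.0, 0.997, 0.073, -0.01]
force: [-16.3, -8.8, 13.5]
opening: 0.087
grasp_force: 8.8
```

Contact with the long fence is firm: the tool has stalled at jig x ≈ -19 mm as predicted. I back off, lift, shut the fingers and go behind the frame's free end.

Emit:
drive_tool(rows=[[[-1,-0.146,0,0,0,0,1],[-0.3,-0.044,0.5,0,0,0,0.5],[0,0,1,0,0,0,0],[0,0,1,0,0,0,0],[0,0,1,0,0,0,0]]])

```text
time_s: 7.68
tcp_pos: [0.4892, 0.0859, 0.0982]
tcp_rot: [0.0, 0.997, 0.073, 0.002]
force: [1.2, 0.1, 1.1]
opening: 0.0677
grasp_force: 0.0
```

Emit:
drive_tool(rows=[[[0.9,-1,0,0,0,0,0],[0.9,-1,0,0,0,0,0],[0.9,-1,0,0,0,0,0],[0.9,-1,0,0,0,0,0],[0.9,-1,0,0,0,0,0]]])

```text
time_s: 8.1
tcp_pos: [0.5803, -0.0154, 0.0982]
tcp_rot: [0.001, 0.997, 0.073, 0.003]
force: [0.1, 1.0, 0.6]
opening: 0.0351
grasp_force: 0.0
```

Emit:
drive_tool(rows=[[[0.9,-1,0,0,0,0,0],[0,0,0,0,0,0,0],[0,0,0,0,0,0,0]]])

```text
time_s: 8.35
tcp_pos: [0.5979, -0.0357, 0.0977]
tcp_rot: [0.001, 0.997, 0.072, 0.003]
force: [-0.6, 0.8, -0.1]
opening: 0.0149
grasp_force: 0.0
```

```bash
python3 - <<'E'
from h import *
s=manip.observe();print(injig(s['tcp_pos']),s['tcp_pos'],s['tcp_rot'],s['opening'])
d=RJ@(np.array([.055,-.09])-injig(s['tcp_pos']));print(d/.02)
E
```

```text
[ 0.0571 -0.0913] [ 0.59789125 -0.03567887  0.09770626] [7.07375055e-04 9.97406416e-01 7.19189555e-02 2.75759207e-03] 0.014859365840116625
[-0.11333922  0.04903286]
```

Emit:
drive_tool(rows=[[[-0.11,0.05,-1,0,0,0,0],[0,0,-1,0,0,0,0],[0,0,-1,0,0,0,0],[0,0,-0.55,0,0,0,0],[0,0,0,0,0,0,0]]])

```text
time_s: 8.77
tcp_pos: [0.5906, -0.0318, 0.0236]
tcp_rot: [-0.001, 0.997, 0.073, -0.002]
force: [-0.1, 0.2, 1.3]
opening: 0.0003
grasp_force: 0.0
```

Emit:
drive_tool(rows=[[[-0.044,0.3,0,0,0,0,0],[-0.044,0.3,0,0,0,0,0],[-0.044,0.3,0,0,0,0,0],[-0.044,0.3,0,0,0,0,0],[-0.044,0.3,0,0,0,0,0]]])

```text
time_s: 9.18
tcp_pos: [0.5889, -0.0031, 0.0267]
tcp_rot: [0.001, 0.997, 0.074, 0.001]
force: [-0.1, -5.7, 2.0]
opening: 0.0003
grasp_force: 2.5
```

Emit:
drive_tool(rows=[[[-0.044,0.3,0,0,0,0,0],[-0.044,0.3,0,0,0,0,0],[-0.044,0.3,0,0,0,0,0],[-0.044,0.3,0,0,0,0,0],[-0.044,0.3,0,0,0,0,0]]])

```text
time_s: 9.6
tcp_pos: [0.5847, 0.0259, 0.0267]
tcp_rot: [0.001, 0.997, 0.073, 0.001]
force: [-0.8, -6.2, 3.2]
opening: -0.0001
grasp_force: 3.0
```

```bash
python3 - <<'E'
from h import *
s=manip.observe();print(injig(s['tcp_pos']),s['tcp_pos'],s['tcp_rot'],s['force'],s['opening'])
E
```

```text
[ 0.053  -0.0284] [0.58469213 0.02594425 0.02671193] [0.00129608 0.9972969  0.07345782 0.00108141] [-0.7649728  -6.23581352  3.16337549] -0.00010051705963079688
```

Emit:
drive_tool(rows=[[[-0.022,0.15,0,0,0,0,0],[-0.022,0.15,0,0,0,0,0],[-0.022,0.15,0,0,0,0,0],[0,0,0,0,0,0,0]]])

```text
time_s: 9.93
tcp_pos: [0.5832, 0.0356, 0.0265]
tcp_rot: [0.001, 0.997, 0.073, 0.001]
force: [-0.2, -3.9, 2.6]
opening: 0.0004
grasp_force: 2.1
```

Emit:
drive_tool(rows=[[[-0.015,0.1,0,0,0,0,0],[-0.015,0.1,0,0,0,0,0],[0,0,0,0,0,0,0]]])

```text
time_s: 10.18
tcp_pos: [0.5827, 0.0394, 0.0263]
tcp_rot: [0.001, 0.997, 0.073, 0.001]
force: [0.6, -4.3, 3.8]
opening: 0.0004
grasp_force: 2.4
```

Emit:
drive_tool(rows=[[[-0.007,0.05,0,0,0,0,0],[-0.007,0.05,0,0,0,0,0],[0,0,0,0,0,0,0]]])

```text
time_s: 10.43
tcp_pos: [0.5825, 0.0414, 0.0261]
tcp_rot: [0.0, 0.997, 0.073, 0.001]
force: [0.5, -4.8, 3.7]
opening: 0.0004
grasp_force: 2.5
```

Emit:
drive_tool(rows=[[[-0.007,0.05,0,0,0,0,0],[-0.007,0.05,0,0,0,0,0],[0,0,0,0,0,0,0]]])

```text
time_s: 10.68
tcp_pos: [0.5822, 0.0434, 0.0261]
tcp_rot: [0.0, 0.997, 0.073, 0.001]
force: [0.2, -4.8, 4.4]
opening: 0.0004
grasp_force: 2.5
```

Emit:
drive_tool(rows=[[[-0.015,0.1,0,0,0,0,0],[-0.015,0.1,0,0,0,0,0],[0,0,0,0,0,0,0]]])

```text
time_s: 10.93
tcp_pos: [0.582, 0.0451, 0.0261]
tcp_rot: [0.002, 0.997, 0.074, 0.001]
force: [-0.3, -13.4, 3.3]
opening: 0.0005
grasp_force: 6.5
```

Emit:
drive_tool(rows=[[[-0.015,0.1,0,0,0,0,0],[-0.015,0.1,0,0,0,0,0],[0,0,0,0,0,0,0]]])

```text
time_s: 11.18
tcp_pos: [0.582, 0.0452, 0.0262]
tcp_rot: [0.005, 0.997, 0.075, 0.001]
force: [-1.3, -25.6, 3.1]
opening: 0.0007
grasp_force: 12.8
```

```bash
python3 - <<'E'
from h import *
crop('side','s3'); s=manip.observe();print(injig(s['tcp_pos']),s['force'])
E
```

```text
[ 0.0532 -0.009 ] [ -0.36574492 -25.63003916   3.3373674 ]
```

View pics/s3.png

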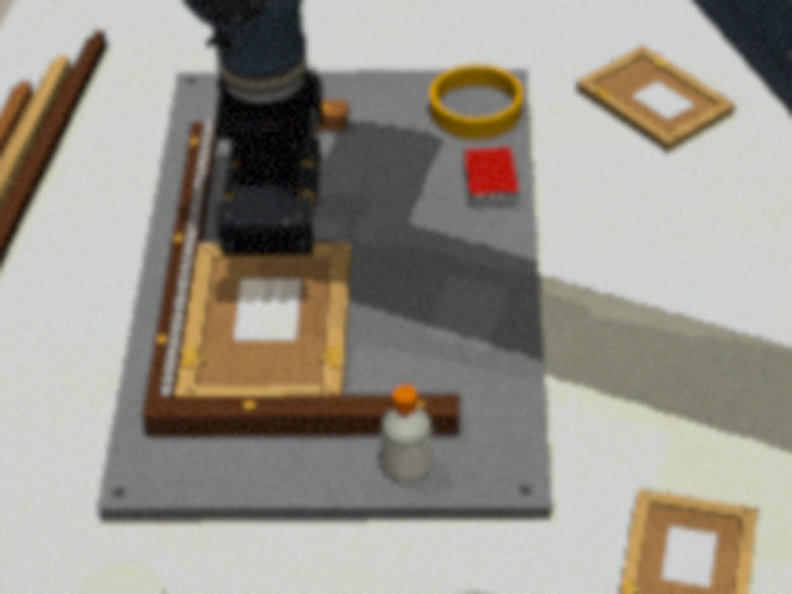

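The far end is now flush on the short fence: it stalled at 25 N, with its edge at (265,393) touching. Next is a light re-seat against the long fence.

Emit:
drive_tool(rows=[[[0.146,-0.989,0,0,0,0,0],[0.03,-0.2,0.8,0,0,0,0],[0,0,1,0,0,0,0],[0,0,1,0,0,0,0],[0,0,0.6,0,0,0,0]]])

```text
time_s: 11.65
tcp_pos: [0.5838, 0.0288, 0.0948]
tcp_rot: [-0.001, 0.997, 0.072, 0.0]
force: [-0.2, -0.1, -0.1]
opening: 0.0005
grasp_force: 0.0
```

Emit:
drive_tool(rows=[[[-1,0.9,0,0,0,0,0],[-1,0.9,0,0,0,0,0],[-1,0.9,0,0,0,0,0],[-1,0.9,0,0,0,0,0],[-1,0.9,0,0,0,0,0]]])

```text
time_s: 12.07
tcp_pos: [0.4819, 0.1195, 0.0933]
tcp_rot: [-0.001, 0.997, 0.073, -0.001]
force: [0.5, 0.0, 0.8]
opening: 0.0003
grasp_force: 0.0
```

Emit:
drive_tool(rows=[[[-0.8,0.7,0,0,0,0,0],[0,0,0,0,0,0,0],[0,0,0,0,0,0,0]]])

```text
time_s: 12.32
tcp_pos: [0.4663, 0.1333, 0.0934]
tcp_rot: [-0.0, 0.997, 0.074, -0.001]
force: [0.6, 0.3, 0.2]
opening: 0.0003
grasp_force: 0.0
```

```bash
python3 - <<'E'
from h import *
s=manip.observe();print(injig(s['tcp_pos']),s['tcp_pos'],s['tcp_rot'])
p=crop('top','t4')
E
```

```text
[-0.0485  0.0951] [0.46632915 0.1333343  0.09337876] [-2.96351192e-04  9.97262948e-01  7.39333202e-02 -6.24298093e-04]
```

Emit:
drive_tool(rows=[[[0,0,-1,0,0,0,0],[0,0,-1,0,0,0,0],[0,0,-1,0,0,0,0],[0,0,-0.35,0,0,0,0],[0,0,0,0,0,0,0]]])

```text
time_s: 12.78
tcp_pos: [0.4676, 0.1315, 0.0249]
tcp_rot: [-0.0, 0.997, 0.072, -0.001]
force: [-0.9, -0.2, -0.3]
opening: 0.0005
grasp_force: 0.0
```

Emit:
drive_tool(rows=[[[0.3,0.044,0,0,0,0,0],[0.3,0.044,0,0,0,0,0],[0.3,0.044,0,0,0,0,0],[0.3,0.044,0,0,0,0,0],[0,0,0,0,0,0,0]]])

```text
time_s: 13.2
tcp_pos: [0.4948, 0.1358, 0.0275]
tcp_rot: [0.0, 0.997, 0.073, 0.003]
force: [0.4, 0.0, 0.4]
opening: 0.0001
grasp_force: 0.0
```

Emit:
drive_tool(rows=[[[0.1,0.015,0,0,0,0,0],[0.1,0.015,0,0,0,0,0],[0,0,0,0,0,0,0]]])

```text
time_s: 13.45
tcp_pos: [0.4957, 0.1363, 0.0267]
tcp_rot: [-0.0, 0.997, 0.073, -0.0]
force: [-0.8, 0.4, -0.3]
opening: 0.0005
grasp_force: 0.0
```

Emit:
drive_tool(rows=[[[0.1,0.015,0,0,0,0,0],[0.1,0.015,0,0,0,0,0],[0,0,0,0,0,0,0]]])

```text
time_s: 13.7
tcp_pos: [0.4959, 0.1365, 0.0263]
tcp_rot: [0.0, 0.997, 0.073, -0.004]
force: [-5.0, -2.2, 3.8]
opening: 0.0005
grasp_force: 2.8
```

Emit:
drive_tool(rows=[[[0.1,0.015,0,0,0,0,0],[0.1,0.015,0,0,0,0,0],[0,0,0,0,0,0,0]]])

```text
time_s: 13.95
tcp_pos: [0.4959, 0.1366, 0.0261]
tcp_rot: [0.0, 0.997, 0.073, -0.008]
force: [-10.4, -4.0, 8.9]
opening: 0.0001
grasp_force: 5.4
```

Emit:
drive_tool(rows=[[[-1,-0.146,0,0,0,0,0],[-0.3,-0.044,0.8,0,0,0,0],[0,0,1,0,0,0,0],[0,0,1,0,0,0,0],[0,0,1,0,0,0,0]]])

```text
time_s: 14.37
tcp_pos: [0.4775, 0.1336, 0.1032]
tcp_rot: [-0.0, 0.997, 0.073, -0.0]
force: [1.3, -0.7, 0.3]
opening: 0.0001
grasp_force: 0.0
```

```bash
python3 - <<'E'
from h import *
s=manip.observe();print(injig(s['tcp_pos']),s['tcp_pos'],s['tcp_rot'])
d=RJ@(np.array([.055,-.266])-injig(s['tcp_pos']));print(d/.02)
E
```

```text
[-0.0373  0.0937] [0.47754368 0.13361168 0.10320512] [-3.24534960e-05  9.97344005e-01  7.28349778e-02 -3.19648593e-05]
[  7.18239195 -17.12225732]
```

Emit:
drive_tool(rows=[[[0.42,-1,0,0,0,0,0],[0.42,-1,0,0,0,0,0],[0.42,-1,0,0,0,0,0],[0.42,-1,0,0,0,0,0],[0.42,-1,0,0,0,0,0]]])

```text
time_s: 14.78
tcp_pos: [0.5203, 0.0327, 0.1027]
tcp_rot: [0.0, 0.997, 0.073, 0.001]
force: [0.8, -1.0, -0.8]
opening: 0.0005
grasp_force: 0.0
```

Emit:
drive_tool(rows=[[[0.42,-1,0,0,0,0,0],[0.42,-1,0,0,0,0,0],[0.42,-1,0,0,0,0,0],[0.42,-1,0,0,0,0,0],[0.42,-1,0,0,0,0,0]]])

```text
time_s: 15.2
tcp_pos: [0.5621, -0.0675, 0.1025]
tcp_rot: [0.0, 0.997, 0.073, 0.0]
force: [0.3, 0.7, -0.2]
opening: 0.0006
grasp_force: 0.0
```

Emit:
drive_tool(rows=[[[0.42,-1,0,0,0,0,0],[0.42,-1,0,0,0,0,0],[0.42,-1,0,0,0,0,0],[0.42,-1,0,0,0,0,0],[0.42,-1,0,0,0,0,0]]])

```text
time_s: 15.62
tcp_pos: [0.6041, -0.1674, 0.1024]
tcp_rot: [0.0, 0.997, 0.073, 0.0]
force: [0.4, 0.3, -0.1]
opening: 0.0003
grasp_force: 0.0
```

Emit:
drive_tool(rows=[[[0.42,-1,0,0,0,0,0],[0.42,-1,0,0,0,0,0],[0,0,0,0,0,0,0]]])

```text
time_s: 15.87
tcp_pos: [0.623, -0.2112, 0.1028]
tcp_rot: [0.002, 0.997, 0.071, 0.002]
force: [0.7, -0.7, -0.7]
opening: 0.0004
grasp_force: 0.0
```

```bash
python3 - <<'E'
from h import *
s=manip.observe();print(injig(s['tcp_pos']),s['tcp_pos'],s['tcp_rot'])
d=RJ@(np.array([.055,-.266])-injig(s['tcp_pos']));print(d/.02)
crop('top','t5')
E
```

```text
[ 0.0564 -0.2686] [ 0.62300656 -0.21118973  0.10280887] [0.00206913 0.9974425  0.07140679 0.00229185]
[-0.08816791  0.11843319]
```

View pics/t5.png

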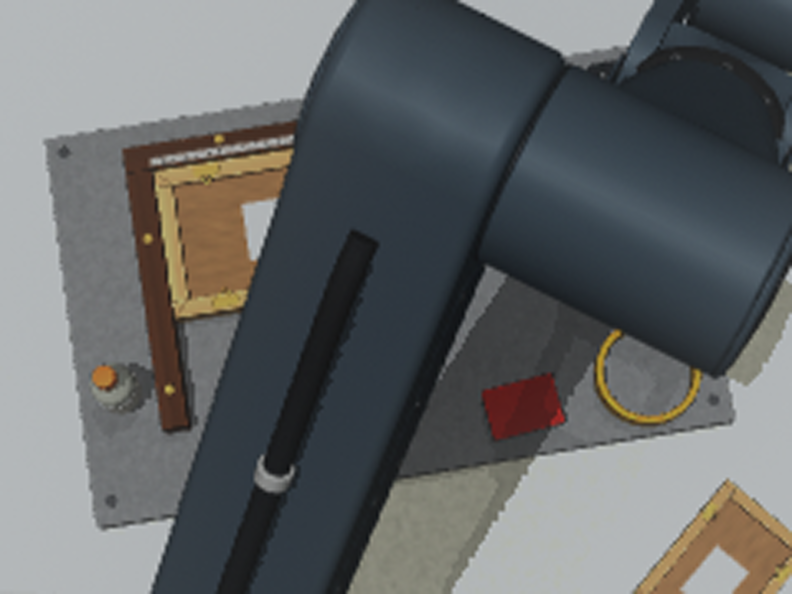

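The frame's corner sits tight in the jig's corner at (155,175), flush with both fences. I descend behind the thumb plate and push.

Emit:
drive_tool(rows=[[[-0.09,0,-1,0,0,0,0],[0,0,-1,0,0,0,0],[0,0,-1,0,0,0,0],[0,0,-0.4,0,0,0,0],[0,0,0,0,0,0,0]]])

```text
time_s: 16.33
tcp_pos: [0.6164, -0.2044, 0.0321]
tcp_rot: [-0.002, 0.997, 0.073, -0.003]
force: [1.0, 0.6, 0.1]
opening: 0.0004
grasp_force: 0.0
```

Emit:
drive_tool(rows=[[[-0.058,0.396,0,0,0,0,0],[-0.058,0.396,0,0,0,0,0],[-0.058,0.396,0,0,0,0,0],[-0.058,0.396,0,0,0,0,0],[-0.058,0.396,0,0,0,0,0]]])

```text
time_s: 16.75
tcp_pos: [0.6136, -0.1669, 0.0359]
tcp_rot: [0.001, 0.997, 0.073, 0.001]
force: [-0.9, -3.6, 1.4]
opening: 0.0005
grasp_force: 1.9
```

Emit:
drive_tool(rows=[[[-0.058,0.396,0,0,0,0,0],[-0.058,0.396,0,0,0,0,0],[-0.058,0.396,0,0,0,0,0],[-0.058,0.396,0,0,0,0,0],[-0.058,0.396,0,0,0,0,0]]])

```text
time_s: 17.17
tcp_pos: [0.6077, -0.1267, 0.035]
tcp_rot: [0.0, 0.997, 0.073, 0.001]
force: [1.2, -3.3, 2.9]
opening: 0.0002
grasp_force: 2.0
```

```bash
python3 - <<'E'
from h import *
s=manip.observe();print(injig(s['tcp_pos']),s['tcp_pos'],s['force'])
E
```

```text
[ 0.0536 -0.1827] [ 0.60771239 -0.12670292  0.0350006 ] [ 1.23082772 -3.31751403  2.94383138]
```

Pushing the stop at about 3 N as expected. The target is tool y ≈ -65 mm in the jig, so 118 mm remain.

Emit:
drive_tool(rows=[[[-0.058,0.396,0,0,0,0,0],[-0.058,0.396,0,0,0,0,0],[-0.058,0.396,0,0,0,0,0],[-0.058,0.396,0,0,0,0,0],[-0.058,0.396,0,0,0,0,0]]])

```text
time_s: 17.58
tcp_pos: [0.6016, -0.0869, 0.0347]
tcp_rot: [0.0, 0.997, 0.073, 0.001]
force: [2.8, -3.2, 3.4]
opening: 0.0006
grasp_force: 2.1
```

Emit:
drive_tool(rows=[[[-0.058,0.396,0,0,0,0,0],[-0.058,0.396,0,0,0,0,0],[-0.058,0.396,0,0,0,0,0],[-0.058,0.396,0,0,0,0,0],[-0.058,0.396,0,0,0,0,0]]])

```text
time_s: 18.0
tcp_pos: [0.5957, -0.0472, 0.0346]
tcp_rot: [0.0, 0.997, 0.073, 0.0]
force: [3.6, -3.3, 3.1]
opening: 0.0003
grasp_force: 2.1
```

Emit:
drive_tool(rows=[[[-0.044,0.3,0,0,0,0,0],[-0.03,0.2,0,0,0,0,0],[-0.022,0.15,0,0,0,0,0],[-0.022,0.15,0,0,0,0,0],[-0.022,0.15,0,0,0,0,0]]])

```text
time_s: 18.42
tcp_pos: [0.5922, -0.0288, 0.0344]
tcp_rot: [-0.0, 0.997, 0.073, -0.0]
force: [2.2, -3.1, 1.8]
opening: 0.0006
grasp_force: 1.8
```

Emit:
drive_tool(rows=[[[-0.022,0.15,0,0,0,0,0],[-0.022,0.15,0,0,0,0,0],[-0.015,0.1,0,0,0,0,0],[-0.015,0.1,0,0,0,0,0],[0,0,0,0,0,0,0]]])

```text
time_s: 18.83
tcp_pos: [0.5907, -0.0184, 0.0344]
tcp_rot: [-0.0, 0.997, 0.073, -0.0]
force: [2.0, -1.2, -0.2]
opening: 0.0004
grasp_force: 0.9
```

```bash
python3 - <<'E'
from h import *
s=manip.observe();print(injig(s['tcp_pos']),s['tcp_pos'],s['force'])
E
```

```text
[ 0.0525 -0.0732] [ 0.59067075 -0.01843775  0.03438564] [ 2.02958206 -1.24709214 -0.20859563]
```

Emit:
drive_tool(rows=[[[-0.015,0.1,0,0,0,0,0],[-0.015,0.1,0,0,0,0,0],[-0.015,0.1,0,0,0,0,0],[0,0,0,0,0,0,0]]])

```text
time_s: 19.17
tcp_pos: [0.5898, -0.0125, 0.0344]
tcp_rot: [-0.0, 0.997, 0.073, -0.0]
force: [1.8, -1.6, 0.4]
opening: 0.0003
grasp_force: 1.0
```

Emit:
drive_tool(rows=[[[-0.007,0.05,0,0,0,0,0],[-0.007,0.05,0,0,0,0,0],[0,0,0,0,0,0,0]]])

```text
time_s: 19.42
tcp_pos: [0.5895, -0.0107, 0.0344]
tcp_rot: [-0.0, 0.997, 0.073, -0.0]
force: [1.3, -1.6, -0.9]
opening: 0.0005
grasp_force: 1.2
```

Emit:
drive_tool(rows=[[[-0.007,0.05,0,0,0,0,0],[-0.007,0.05,0,0,0,0,0],[0,0,0,0,0,0,0]]])

```text
time_s: 19.67
tcp_pos: [0.5896, -0.0105, 0.0345]
tcp_rot: [0.001, 0.997, 0.074, -0.0]
force: [0.8, -7.4, -0.5]
opening: 0.0004
grasp_force: 3.9
```

Emit:
drive_tool(rows=[[[-0.007,0.05,0,0,0,0,0],[-0.007,0.05,0,0,0,0,0],[0,0,0,0,0,0,0]]])

```text
time_s: 19.92
tcp_pos: [0.5896, -0.0105, 0.0345]
tcp_rot: [0.003, 0.997, 0.074, -0.0]
force: [-0.1, -13.5, -1.5]
opening: 0.0003
grasp_force: 6.8
```

Emit:
drive_tool(rows=[[[0.06,-0.4,0,0,0,0,0],[0.146,-0.989,0,0,0,0,0],[0.03,-0.2,0.8,0,0,0,0],[0,0,1,0,0,0,0],[0,0,1,0,0,0,0]]])

```text
time_s: 20.33
tcp_pos: [0.5922, -0.0381, 0.09]
tcp_rot: [-0.002, 0.997, 0.072, -0.002]
force: [0.6, -0.2, 0.5]
opening: 0.0004
grasp_force: 0.0
```

Emit:
drive_tool(rows=[[[0,-1,1,0,0,0,0],[0,-1,1,0,0,0,0],[0,-1,1,0,0,0,0],[0,-1,1,0,0,0,0],[0,-1,1,0,0,0,0]]])

```text
time_s: 20.75
tcp_pos: [0.5927, -0.1381, 0.1909]
tcp_rot: [-0.002, 0.997, 0.073, -0.001]
force: [0.8, -0.1, 0.3]
opening: 0.0005
grasp_force: 0.0
```

Emit:
drive_tool(rows=[[[0,-1,0,0,0,0,0],[0,-1,0,0,0,0,0],[0,-1,0,0,0,0,0],[0,-1,0,0,0,0,0],[0,-1,0,0,0,0,0]]])

```text
time_s: 21.17
tcp_pos: [0.5929, -0.238, 0.1899]
tcp_rot: [-0.002, 0.997, 0.073, -0.001]
force: [0.8, -0.9, 0.0]
opening: 0.0006
grasp_force: 0.0
```

Emit:
drive_tool(rows=[[[0,-1,0,0,0,0,0],[0,-1,0,0,0,0,0],[0,-1,0,0,0,0,0],[0,-1,0,0,0,0,0],[0,0,0,0,0,0,0]]])

```text
time_s: 21.58
tcp_pos: [0.5937, -0.3223, 0.19]
tcp_rot: [0.0, 0.997, 0.071, -0.0]
force: [-0.4, 0.7, -0.5]
opening: 0.0004
grasp_force: 0.0
```

```bash
python3 - <<'E'
from h import *
crop('side','s6');crop('top','t6')
a=cv2.imread('pics/s6.png');b=cv2.imread('pics/t6.png')
cv2.imwrite('pics/f6.png',np.vstack([a[50:350,100:500][:,:],b[80:380,50:450]]) if 0 else np.hstack([a[40:540,100:500],b[0:500,20:420]]))
E
```

```text
(no output)
```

View pics/f6.png

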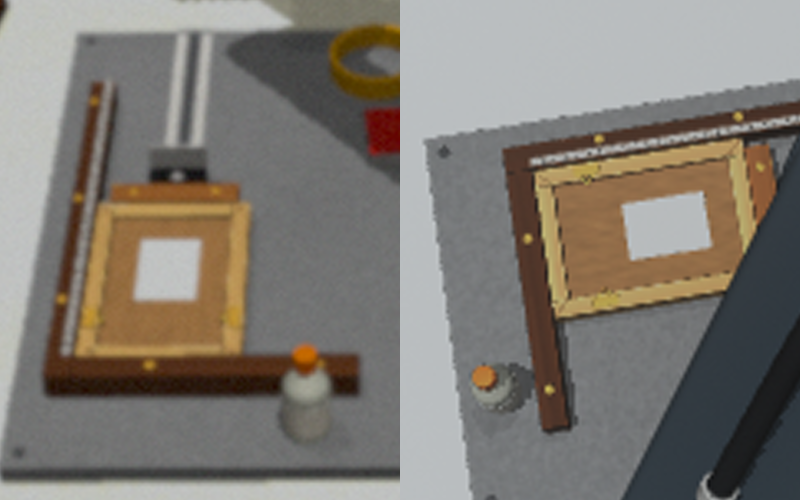

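```bash
python3 - <<'E'
from h import *
p=manip.read_camera('top')
un=lambda u,v:injig(ray(p,(u+.5)/3.3-.5+150,(v+.5)/3.3-.5+95,.038))
for u,v in[(155,172),(360,140),(180,318)]: print(un(u,v))
f=lambda x,y,z:(pix(p,np.r_[RJ@[x,y]+O,z])-[150,95]+.5)*3.3-.5
b=cv2.imread('pics/t6.png')[120:340,120:400]; b=cv2.resize(b,None,fx=2.8,fy=2.6)
def dr(L,col): cv2.polylines(b,[np.array([((f(*x)-[120,120])*[2.8,2.6]) for x in L]).round().astype(int)],False,col,1)
dr([(.12,-.16,.044),(.12,.18,.044),(-.102,.18,.044)],(255,0,0))
dr([(-.01,0,.038),(.12,0,.038),(.12,.18,.038),(-.01,.18,.038),(-.01,0,.038)],(0,0,255))
cv2.imwrite('pics/f7.png',b)
E
```

```text
[0.1191 0.1781]
[0.1181 0.0023]
[-0.0096  0.1751]
```

View pics/f7.png

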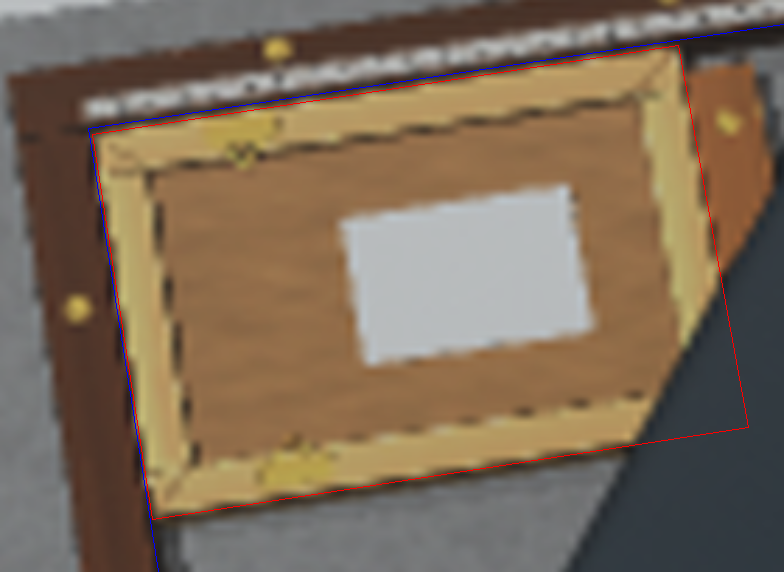

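The overlay shows the frame on its home outline to within about 1 mm, parallel to both fences, with the jaw against its free end. I hand in the job.

```bash
python3 -c "
from cell import manip
print(manip.close_job())"
```

```text
the job is handed in; nothing more can be done
None
```

The frame is flush in the jig's corner against both fences (within about 1 mm in the last camera check), the stop's jaw rests on its free end, nothing else was moved, and the job is handed in at about 22 s; no verdict came back.

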